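# Lift the hot wax-warmer lid with the lid lifter

## Robot

A 7-joint arm with a two-finger parallel gripper is mounted at the origin on the work surface. World frame = base frame: x ahead of the robot, y to its left, z up, the work surface at z = 0. Lengths are in m, angles in degrees, forces in N, time in s.
With the tool pointing down it reaches from about 0.35 to 0.9 m from the base axis. Payload 19.9 kg.
Tool frame: the origin (TCP) lies at the very end of the fingers, on their centre line; the grasp point (between the pads) lies robot.pinch_z behind it (robot.pinch_z is the distance from the TCP to the grasp point, in m); z points along the fingers, y is the line along which they close (so a half turn about z gives the same grasp; the last joint's range is limited). The gripper opens to 85 mm and grips with 20 to 120 N. Pads are 22 mm wide; open, the fingers measure 114 mm over their backs; the gripper's body (76 mm by 85 mm) begins 54 mm behind the grasp point. The pads swing forward as they close: fully open they stand 13 mm farther back than shut.
Start: joints at [69.127, 23.915, -0.59, 92.452, 0.269, 63.638, -3.037], TCP at [0.198, -0.593, 0.231] pointing down, gripper open.
Joint ranges: [-161.28, 161.28], [-22.2, 115.67], [-73.04, 71.86], [3.21, 147.25], [-68.34, 248.33], [10.77, 114.83], [-161.83, 161.83]. Speed limits (degrees/s): [108.29, 108.29, 136.94, 136.94, 172.46, 172.46, 172.46].

## Interface

Orientations are given as [roll, pitch, yaw] about the fixed x, y, z axes, in that order (R = Rz(yaw) Ry(pitch) Rx(roll)).
In Python, from workcell import robot, optics, ticket gives the robot as it stands.
- The arm moves only by the tool play_rows, never from a script. Its arguments are lists of equal length, an entry for each row: "travel": the shift along the tool's x, y, z in cm, a list of three; "turn": the turn, a rotation vector about the tool's x, y, z in rad, a list of three. A call has 1 to 12 rows; each row shifts and turns the commanded pose from where the row before left it, along the tool's axes as they then stand; what a row does not reach is not made up. A row lasts 1/8 s, in which the tool goes at most 62.5 mm and 10.7 degrees, less where a joint would pass 70% of its speed; a pose out of reach is approached as far as the arm can. A call is refused whole if a number of a shift passes 6.25 or a number of a turn 0.188, either way. A call with a gripper value outside its range is refused whole. "hand" is the opening, from 0 (shut) to 1 (fully open), set as the call begins (left out, the last holds). The fingers move at their own pace and stop on an object; "grip_force" is the grip in N (left out, the last holds). Time passes only in rows, so rows that do not move let the fingers close. It gives the time, the measured TCP pose, the force, the opening and the grip force at its end, in the units of the state.
- robot.observe(): the state, without advancing time (a new reading comes with each control period).
- optics.grab_frame(name): name is "side" or "top" or "wrist"; returns the picture (420x560x3 uint8, blue, green, red); there is no depth.
- optics.calibration(name): a dict with "fx", "fy", "cx", "cy" (pixels), "k1" (the pictures are not rectified: a ray, as slopes to the right and down, at radius r is drawn at 1 + k1 r^2 times it, then the intrinsics apply), "position" and "attitude" of the camera in the world. Camera axes: x right, y up, looking along -z (the intrinsics and any distortion apply to the point x, -y, -z); pixel columns grow to the right and rows downward; lengths in m; the calibration is good to about 2 mm. A picture is of the moment at which its call begins: read the wrist's pose just before it. calibration takes no time and is no camera call; for the wrist camera it gives the pose at the moment of the call.
- ticket.finish_job(): hands the job in; it is judged then, once.
The state is a dict: "time": time; "qpos": joint angles; "joint_vel": joint speeds; "joint_torque": joint torques, N m; "eef_pos": TCP position; "orientation": TCP orientation; "ft_force": force on the tool from outside, world axes, zero at the start; "torque": the same for the moment, N m; "finger_gap": finger opening in m; "finger_force": force on a finger pad.
Only numpy, scipy, OpenCV 4.12 (cv2) and the standard library are available. Lean on these libraries where they do the work, as an engineer would, in place of code of your own. Each camera call takes 0.05 s, during which the arm holds its last target. There are 200 camera calls.

## Task

The lid of the wax warmer is hot. Pick up the two-pronged lid lifter, hook it under the lid's loop handle, lift the lid clear of the warmer, and carry it, balanced and level, to the cork trivet, setting it down gently in the middle. Then draw the lifter out and lay it flat on the bare marble, touching nothing; never touch the lid with the gripper or arm.

Things in the scene. Friction and masses are not known exactly. Their poses are not given: they have to be found in the camera images.
- lifter: Loose lid lifter, 120 g, lying on marble (sizes in mm): dark wood handle 120 x 18 x 24 high (x -65 to 55, z 0 to 24), grip across it at x = 0, and two steel prongs, 6 thick, at y = -14 and 14 (crosspiece 36 wide at x 54-62). Prong centre line: z 13 to x 98, dips to z 5 at x 110 (saddle for the loop's bar), up to z 15 at tips x 124. Origin: underside; x to the tips, z up.
- lid: Hot steel lid, loose, 100 g (mm). Origin: centre of its underside, z up. Plug 90 wide z 0-6, flange 120 wide z 6-11, dome to z 18. Loop handle of 6 mm bar: uprights at y = -35 and 35, straight top bar along y, its centre at z 56; opening 64 wide, z 18 to 53, passed along x from either side. At the start on the warmer, its x within 40 degrees of straight away from the robot's front.
- warmer: Wax warmer: squat round grey pot, fixed, 132 mm wide, 80 high, with a thin brass band and small black dial. Origin: centre of its underside, on the marble, z up. The lid's flange rests on its rim (lid origin 74 above the warmer's); the plug hangs in its 106 wide mouth with 8 to spare all round.
- trivet: Square cork trivet, fixed, 160 x 160 mm, 10 thick, flat on the marble on either side of the warmer. Origin: centre of its underside; its top is 10 above.
Not all that is in view belongs to the job. Leave any blue look-alike of the lifter alone. Several things have the shape of the trivet; the one meant has the colours described above.

How it is judged:
By the outcome, as a careful person would: the job done as asked, in the order asked, and still so for the second after the job is handed in, with the robot touching nothing.
It also fails if it takes over 72 s, if anything falls off the work surface, if the arm or the gripper's body presses on something with over 40 N, if the wrist force passes 120 N, or if a joint passes its speed limit or range.

## Working session

There is one attempt and no reset: what is moved stays moved. The work goes in short steps, Python scripts to look and compute and a tool call to move; the robot and the scene stay as the last step left them, time stands still between calls to the robot, and variables do not carry over. Pictures are saved under pics/ and viewed, at most 10 in all, crops included, and the job is handed in when it is done.

Besides the shell and the picture viewer there is one more tool, called after "Request:" as name(argument=value, ...), one argument or row to a line, values as JSON. play_rows: Moves the arm, as the interface text tells. Its arguments: {"type":"object","properties":{"travel":{"type":"array"},"turn":{"type":"array"},"hand":{"type":"number"},"grip_force":{"type":"number"}},"required":["travel","turn"]}

```bash
mkdir -p pics; ls
cat > h.py <<'E'
import numpy as np, cv2
from scipy.spatial.transform import Rotation as R
from workcell import robot, optics, ticket
def rot(a):
    a=np.array(a)
    return a if a.shape==(3,3) else (R.from_quat(a).as_matrix() if a.size==4 else R.from_euler('xyz',a,degrees=True).as_matrix())
def ray(c,u,v):
    K=np.array([[c['fx'],0,c['cx']],[0,c['fy'],c['cy']],[0,0,1]])
    xd,yd=(u-c['cx'])/c['fx'],(v-c['cy'])/c['fy']
    x,y=xd,yd
    for _ in range(20):
        s=1+c['k1']*(x*x+y*y); x,y=xd/s,yd/s
    return np.array(c['position']),rot(c['attitude'])@np.array([x,-y,-1])
def onz(c,u,v,z):
    p,d=ray(c,u,v); return p+d*(z-p[2])/d[2]
def two(c1,a,c2,b):
    p,d=ray(c1,*a);q,e=ray(c2,*b)
    s=np.linalg.lstsq(np.c_[d,-e],q-p,rcond=None)[0]
    x,y=p+d*s[0],q+e*s[1]; return (x+y)/2,np.linalg.norm(x-y)
def proj(c,P):
    q=rot(c['attitude']).T@(np.array(P)-c['position']); x,y=q[0]/-q[2],-q[1]/-q[2]
    s=1+c['k1']*(x*x+y*y); return c['cx']+c['fx']*x*s,c['cy']+c['fy']*y*s
E
python3 - <<'E'
from h import *
print(robot.observe(),robot.pinch_z)
for n in('side','top','wrist'):
    c=optics.calibration(n);print(n,c);cv2.imwrite(f'pics/{n}0.png',optics.grab_frame(n))
E
```

```text
pics
{'time': 0.0, 'qpos': array([69.12653246, 23.94995714, -0.58930401, 92.48468786,  0.27107172,
       63.639795  , -3.03714776]), 'joint_vel': array([ 0.00764294, -0.0015673 ,  0.06650362,  0.00077097,  0.06881727,
       -0.09687372, -0.00061364]), 'joint_torque': array([ 3.01981445e-04, -8.64453793e+01,  6.79009706e-01, -4.34901309e+01,
        1.90943020e-02,  7.36029411e-03, -3.86380430e-05]), 'eef_pos': array([ 0.19813102, -0.59239377,  0.23064562]), 'orientation': array([-1.79927221e+02,  7.38063513e-03,  1.84955602e+01]), 'ft_force': array([ 0.03745388,  0.03962354, -0.70278387]), 'torque': array([-0.00766044,  0.00886135,  0.02271075]), 'finger_force': 0.0, 'finger_gap': 0.0852152395512638} 0.0187
side {'fx': 411.9174542950668, 'fy': 411.9174542950668, 'cx': 278.68610584338245, 'cy': 218.47596817876394, 'k1': -0.01040629721986273, 'position': array([0.15987064, 0.62287172, 0.7513578 ]), 'attitude': array([  49.93474678,    1.30057663, -150.66187277])}
top {'fx': 506.72719102108346, 'fy': 506.72719102108346, 'cx': 286.0434613369229, 'cy': 207.67612928719717, 'k1': -0.111153806940257, 'position': array([ 0.21144267, -0.06682783,  1.53240519]), 'attitude': array([ 12.74147946,  -0.25461064, -87.95723176])}
wrist {'fx': 367.0098363464794, 'fy': 367.0098363464794, 'cx': 272.78191359348983, 'cy': 207.9498029557076, 'k1': 0.009488949271409277, 'position': array([ 0.27731969, -0.56580093,  0.37301751]), 'attitude': array([-1.87788116e+01,  2.28403750e-03, -7.14674441e+01])}
```

View pics/top0.png

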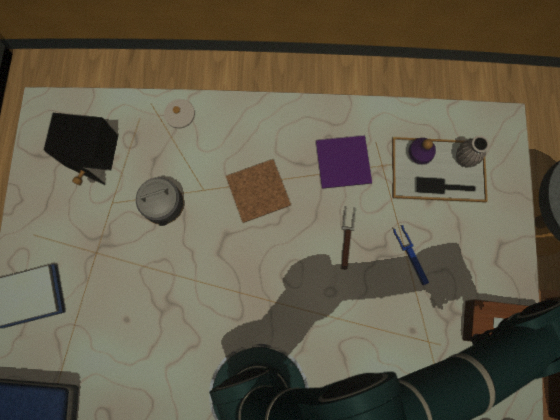

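View pics/side0.png

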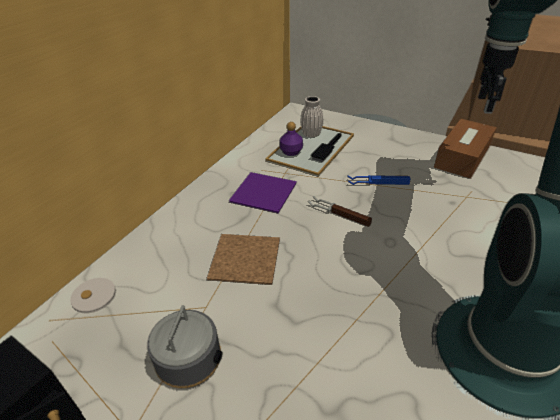

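The top view shows the wood-handled lifter at (346,245), the blue look-alike at (412,255), the black brush on the tray at (445,186), the cork trivet at (258,190), the purple square at (344,161) and the warmer with its lid at (160,200). In the side view the lifter is at (345,212), the lid's loop at (177,328) and the trivet at (244,258). I choose the brown lifter and the cork trivet, and will check both in one close crop.

Run:
```python
from h import *
T=cv2.imread('pics/top0.png');S=cv2.imread('pics/side0.png')
a=cv2.resize(T[195:280,315:365],None,fx=6,fy=6,interpolation=2)[:510]
b=cv2.resize(S[300:390,140:230],None,fx=5,fy=5,interpolation=2)
c=cv2.resize(T[165:235,125:195],None,fx=5,fy=5,interpolation=2)
im=np.zeros((600,800,3),np.uint8); im[:510,:300]=a; im[:300,310:610]=cv2.resize(b,(300,300)); im[300:600,310:610]=cv2.resize(c,(300,300))
d=cv2.resize(S[190:235,295:385],(360,180),interpolation=2); im[0:95,612:800]=cv2.resize(d,(188,95))
cv2.imwrite('pics/crop0.png',im)
ct,cs=optics.calibration('top'),optics.calibration('side')
def comp(I,lo,hi,box):
    h=cv2.cvtColor(I,cv2.COLOR_BGR2HSV);m=cv2.inRange(h,np.array(lo),np.array(hi));M=np.zeros_like(m);x0,y0,x1,y1=box;M[y0:y1,x0:x1]=m[y0:y1,x0:x1]
    cn=max(cv2.findContours(M,0,1)[0],key=cv2.contourArea);return cn
for c,I,bt,bh in((ct,T,(215,145,300,235),(330,222,362,275)),(cs,S,(195,225,290,295),(320,195,380,232))):
    cn=comp(I,(5,70,60),(20,255,255),bt);r=cv2.boxPoints(cv2.minAreaRect(cn))
    P=cv2.approxPolyDP(cn,8,True)[:,0].astype(float);Q=np.array([onz(c,*p,.01) for p in P]);print('trivet',P.tolist(),Q.round(4).tolist(),Q.mean(0))
    cn=comp(I,(0,60,10),(20,255,130),bh);m=cv2.minAreaRect(cn);print('handle',m,onz(c,*m[0],.02))
    bx=cv2.boxPoints(m);print([onz(c,*p,.02).round(4).tolist() for p in bx])
```

```text
trivet [[273.0, 159.0], [225.0, 176.0], [243.0, 222.0], [290.0, 205.0], [282.0, 180.0], [296.0, 177.0], [281.0, 179.0]] [[0.7114, -0.0146, 0.01], [0.6503, 0.1332, 0.01], [0.5059, 0.0688, 0.01], [0.5646, -0.0732, 0.01], [0.6437, -0.0456, 0.01], [0.6551, -0.0889, 0.01], [0.6468, -0.0423, 0.01]] [ 0.62540987 -0.00894536  0.01      ]
handle ((345.1327819824219, 249.5088653564453), (8.048799514770508, 41.30829620361328), 3.8140745162963867) [ 0.43086685 -0.24383454  0.02      ]
[[0.369, -0.2285, 0.02], [0.4945, -0.2351, 0.02], [0.4937, -0.2595, 0.02], [0.3682, -0.2525, 0.02]]
trivet [[279.0, 238.0], [221.0, 234.0], [207.0, 276.0], [220.0, 281.0], [213.0, 294.0], [222.0, 280.0], [271.0, 284.0]] [[0.5665, -0.0679, 0.01], [0.7121, -0.0085, 0.01], [0.654, 0.1311, 0.01], [0.6169, 0.1292, 0.01], [0.6081, 0.1693, 0.01], [0.6145, 0.1244, 0.01], [0.5052, 0.0798, 0.01]] [0.61103146 0.07964323 0.01      ]
handle ((351.1912841796875, 214.81394958496094), (42.139366149902344, 9.704628944396973), 20.772254943847656) [ 0.43032773 -0.23476749  0.02      ]
[[0.4879, -0.219, 0.02], [0.496, -0.2615, 0.02], [0.3739, -0.2502, 0.02], [0.3692, -0.2099, 0.02]]
```

View pics/crop0.png

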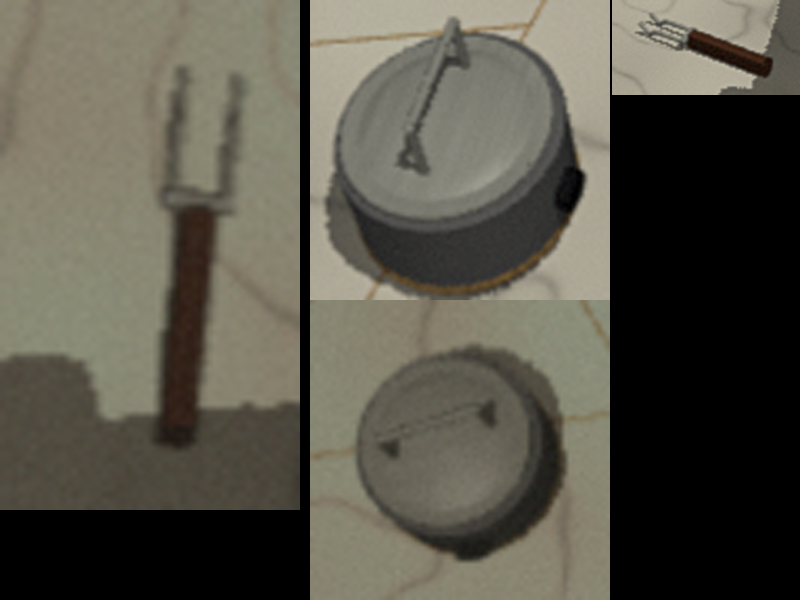

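The crop confirms the brown-handled two-prong lifter. The lid's loop bar runs from about (141,197) to (165,190) in the top view and from (183,307) to (169,341) in the side view.

Run:
```python
from h import *
ct,cs=optics.calibration('top'),optics.calibration('side')
for n,a,b in(('barL',(141,197),(169.4,340.5)),('barR',(165,190),(182.9,307)),('tipmid',(349.9,207.5),(310,204)),('handle',(345.1,249.5),(351.2,214.8)),('rear',(344.4,268.3),(370,222)) ):
    print(n,two(ct,a,cs,b))
print(onz(ct,349.9,207.5,.015),onz(ct,344.4,268.3,.012))
o=robot.observe();M=rot(o['orientation']);d=M.T@(np.array([.40,-.243,.20])-o['eef_pos']);print('tool shift cm',d*100)
for n,cn in (('lid/warmer',(160,200)),):print(onz(ct,*cn,.08))
```

```text
barL (array([0.54728957, 0.35916712, 0.1195763 ]), np.float64(0.0001568112466156796))
barR (array([0.57101556, 0.29061061, 0.12197582]), np.float64(0.0023162703511137818))
tipmid (array([ 0.56855624, -0.26082571, -0.01043612]), np.float64(0.0006723254893502824))
handle (array([ 0.43272989, -0.24457733,  0.0117317 ]), np.float64(0.0012946420096603174))
rear (array([ 0.37642204, -0.24353085,  0.00831465]), np.float64(0.0020920957041555216))
[ 0.56234297 -0.25771188  0.015     ] [ 0.37498964 -0.24327392  0.012     ]
tool shift cm [ 30.22581031 -26.73660425   3.10394948]
[0.54951256 0.31288401 0.08      ]
```

Request:
play_rows(
  travel=[
    [3.3,-3.0,0.3],
    [3.3,-3.0,0.3],
    [3.4,-3.0,0.3],
    [3.4,-3.0,0.3],
    [3.4,-3.0,0.3],
    [3.4,-3.0,0.3],
    [3.3,-3.0,0.3],
    [3.3,-3.0,0.3],
    [3.3,-2.7,0.3],
    [0,0,0],
    [0,0,0],
    [0,0,0],
  ],
  turn=[
    [0,0,0],
    [0,0,0],
    [0,0,0],
    [0,0,0],
    [0,0,0],
    [0,0,0],
    [0,0,0],
    [0,0,0],
    [0,0,0],
    [0,0,0.15],
    [0,0,0.15],
    [0,0,0.1],
  ],
)

```text
time: 1.65
eef_pos: [0.3989, -0.2439, 0.2041]
orientation: [-180.0, 0.0, -4.6]
ft_force: [0.5, 0.3, 0.5]
finger_gap: 0.0856
finger_force: 0.0
```

Run:
```python
from h import *
o=robot.observe();print(o['eef_pos'],o['orientation'],o['time'])
c=optics.calibration('wrist');I=optics.grab_frame('wrist');cv2.imwrite('pics/w1.png',I)
m=cv2.inRange(cv2.cvtColor(I,cv2.COLOR_BGR2HSV),np.array((0,60,10)),np.array((18,255,130)))
for k in cv2.findContours(m,0,1)[0]:
    if cv2.contourArea(k)>400:
        r=cv2.minAreaRect(k);print(r,[onz(c,*p,.022).round(4).tolist() for p in cv2.boxPoints(r)],onz(c,*r[0],.022))
```

```text
[ 0.39893792 -0.24387769  0.20413905] [-1.79991532e+02  2.03899364e-02 -4.64764261e+00] 1.65
((270.2208251953125, 136.09225463867188), (20.67133140563965, 136.08213806152344), 1.420265793800354) [[0.3773, -0.2283, 0.022], [0.4947, -0.2421, 0.022], [0.4929, -0.2591, 0.022], [0.3752, -0.2475, 0.022]] [ 0.43856823 -0.24464092  0.022     ]
```

View pics/w1.png

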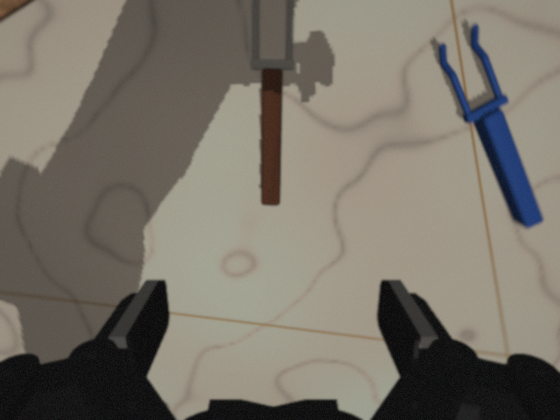

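The wrist view shows the handle from (270,69) to (270,203), with its prongs up to (272,0) and the blue one well aside at right. Now I reach down to it.

Request:
play_rows(
  travel=[
    [2.0,-0.1,0],
    [2.1,-0.1,2.0],
    [0,0,4],
    [0,0,4],
    [0,0,4],
    [0,0,3],
    [0,0,2],
    [0,0,1],
    [0,0,0],
    [0,0,0],
  ],
  turn=[
    [0,0,0.02],
    [0,0,0],
    [0,0,0],
    [0,0,0],
    [0,0,0],
    [0,0,0],
    [0,0,0],
    [0,0,0],
    [0,0,0],
    [0,0,0],
  ],
)

```text
time: 2.95
eef_pos: [0.4405, -0.2458, 0.005]
orientation: [180.0, -0.1, -5.6]
ft_force: [0.3, 0.3, 0.1]
finger_gap: 0.0853
finger_force: 0.0
```

Request:
play_rows(
  travel=[
    [0,0,0],
    [0,0,0],
    [0,0,0],
    [0,0,0],
    [0,0,0],
    [0,0,0],
    [0,0,0],
    [0,0,0],
  ],
  turn=[
    [0,0,0],
    [0,0,0],
    [0,0,0],
    [0,0,0],
    [0,0,0],
    [0,0,0],
    [0,0,0],
    [0,0,0],
  ],
  hand=0,
  grip_force=80,
)

```text
time: 3.95
eef_pos: [0.4401, -0.2457, 0.0046]
orientation: [180.0, -0.0, -5.6]
ft_force: [-2.1, 0.9, 9.2]
finger_gap: 0.0163
finger_force: 79.4
```

Request:
play_rows(
  travel=[
    [0,0,-1],
    [0,0,-3],
    [0,0,-5],
    [0,0,-5],
    [0,0,-5],
    [0,0,-5],
    [0,0,-4],
    [0,0,-1.5],
    [0,0,0],
  ],
  turn=[
    [0,0,0],
    [0,0,0],
    [0,0,0],
    [0,0,0],
    [0,0,0],
    [0,0,0],
    [0,0,0],
    [0,0,0],
    [0,0,0],
  ],
)

```text
time: 5.08
eef_pos: [0.44, -0.2456, 0.2996]
orientation: [180.0, -0.0, -5.6]
ft_force: [0.3, 0.7, -0.8]
finger_gap: 0.0159
finger_force: 78.1
```

Request:
play_rows(
  travel=[
    [0,-3,0],
    [0,-5,0],
    [0,-5,0],
    [0,-5,0],
    [0,-5,0],
    [0,-5,0],
    [0,-5,0],
    [0,-5,0],
    [0,-5,0],
    [0,-3,0],
    [0,-1.4,0],
  ],
  turn=[
    [0,0,0],
    [0,0,0],
    [0,0,0],
    [0,0,0],
    [0,0,0],
    [0,0,0],
    [0,0,0],
    [0,0,0],
    [0,0,0],
    [0,0,0],
    [0,0,0],
  ],
)

```text
time: 6.45
eef_pos: [0.4853, 0.2274, 0.2976]
orientation: [180.0, 0.2, -5.5]
ft_force: [-0.5, -0.9, -0.9]
finger_gap: 0.0161
finger_force: 78.3
```

Request:
play_rows(
  travel=[
    [0,0,0],
    [0,0,0],
    [0,0,0],
    [0,0,0],
    [0,0,0],
  ],
  turn=[
    [0,0,-0.11],
    [0,0,-0.11],
    [0,0,-0.11],
    [0,0,-0.1],
    [0,0,0],
  ],
)

```text
time: 7.08
eef_pos: [0.486, 0.2252, 0.2985]
orientation: [180.0, 0.1, 19.0]
ft_force: [-0.8, -0.3, -2.5]
finger_gap: 0.0164
finger_force: 78.2
```

Run:
```python
from h import *
import pickle
o=robot.observe();print(o['eef_pos'],o['orientation'],o['time'])
c=optics.calibration('wrist');I=optics.grab_frame('wrist');cv2.imwrite('pics/w2.png',I);pickle.dump(c,open('c2.pkl','wb'))
print(proj(c,[.559,.325,.13]))
```

```text
[0.48596463 0.22518564 0.29845415] [1.79998290e+02 7.90213906e-02 1.89825498e+01] 7.075
(np.float64(182.5843110175557), np.float64(58.23657281489051))
```

View pics/w2.png

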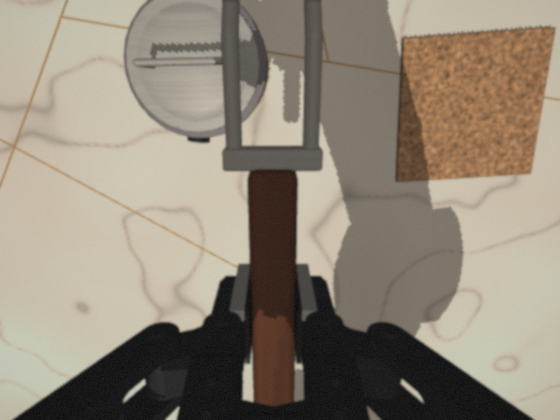

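The wrist view shows the lid loop's bar from (134,63) to where the prong hides it near (222,60). The trivet's corners are at about (403,39), (553,28), (530,173) and (397,181), and the lifter is straight in the grip. For the second view I shift left.

Request:
play_rows(
  travel=[
    [0,-3,0],
    [0,-5,0],
    [0,-5,0],
    [0,-3,0],
    [0,0,0],
  ],
  turn=[
    [0,0,0],
    [0,0,0],
    [0,0,0],
    [0,0,0],
    [0,0,0],
  ],
)

```text
time: 7.75
eef_pos: [0.4324, 0.3791, 0.2988]
orientation: [-180.0, 0.1, 19.1]
ft_force: [0.9, 0.7, -1.3]
finger_gap: 0.0161
finger_force: 78.3
```

Run:
```python
from h import *
import pickle
o=robot.observe();print(o['eef_pos'],o['orientation'],o['time'])
c=optics.calibration('wrist');I=optics.grab_frame('wrist');cv2.imwrite('pics/w3.png',I);pickle.dump(c,open('c3.pkl','wb'))
im=np.zeros((560,800,3),np.uint8)
W=cv2.imread('pics/w2.png')
im[:280]=cv2.resize(W[20:104,100:340],(800,280),interpolation=2)
im[280:]=cv2.resize(I[20:104,310:550],(800,280),interpolation=2)
cv2.imwrite('pics/w3c.png',im)
c2=pickle.load(open('c2.pkl','rb'));ct=optics.calibration('top')
m=cv2.inRange(cv2.cvtColor(W,cv2.COLOR_BGR2HSV),np.array((5,70,60)),np.array((20,255,255)));m[:,:380]=0
k=max(cv2.findContours(m,0,1)[0],key=cv2.contourArea);r=cv2.minAreaRect(k);P=cv2.approxPolyDP(cv2.convexHull(k),6,True)[:,0].astype(float)
print(P.tolist(),[onz(c2,*p,.01).round(4).tolist() for p in P])
```

```text
[0.43235768 0.37914073 0.29884232] [-1.79954144e+02  5.49427468e-02  1.91348638e+01] 7.75
[[554.0, 28.0], [559.0, 100.0], [529.0, 173.0], [396.0, 179.0], [380.0, 69.0], [404.0, 38.0]] [[0.7126, -0.011, 0.01], [0.6515, -0.0574, 0.01], [0.5677, -0.0711, 0.01], [0.5094, 0.0758, 0.01], [0.6166, 0.1457, 0.01], [0.6531, 0.1343, 0.01]]
```

View pics/w3c.png

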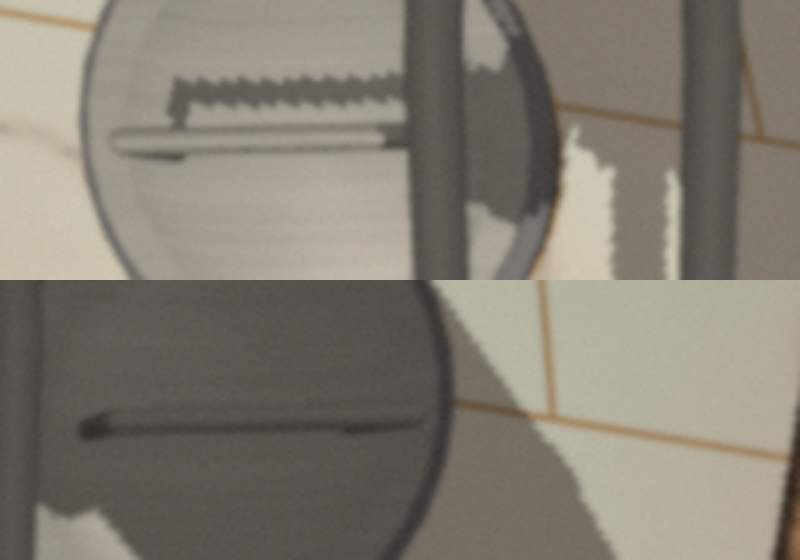

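Both views show the bar. In full pixels it starts at about (133.6,61.5) in view 2 and runs from about (342,60.5) to (436,61.5) in view 3.

Run:
```python
from h import *
import pickle
c2,c3=[pickle.load(open(f'c{i}.pkl','rb')) for i in(2,3)]
print('L',two(c2,(133.6,61.5),c3,(341,60.3)))
L=onz(c2,134,61.5,.13);L2=onz(c3,341,60.3,.13);Rr=onz(c3,436,61.8,.13);m=onz(c2,220,59.8,.13)
print(L,L2,Rr,m)
for a,b in((L,Rr),(L,m),(L2,Rr)):
    d=a-b;print('yaw',np.degrees(np.arctan2(d[1],d[0]))-90,'len',np.linalg.norm(d),'mid',(a+b)/2)
# lid outline in view2: right/left extreme of flange at z .085
print('flange', onz(c2,125,60,.08),onz(c2,267,60,.08))
```

```text
L (array([0.54438551, 0.36114265, 0.12901573]), np.float64(0.0007390965063443156))
[0.54420797 0.3603751  0.13      ] [0.54463018 0.36140619 0.13      ] [0.56796787 0.29044938 0.13      ] [0.56749582 0.29700376 0.13      ]
yaw 18.76713040606809 len 0.07385214214287683 mid [0.55608792 0.32541224 0.13      ]
yaw 20.177486838468454 len 0.06751481806567661 mid [0.5558519  0.32868943 0.13      ]
yaw 18.206034072959483 len 0.0746961606640491 mid [0.55629903 0.32592778 0.13      ]
flange [0.53942329 0.38568328 0.08      ] [0.58171289 0.26361296 0.08      ]
```

Request:
play_rows(
  travel=[
    [-2,1.5,0],
    [-3.1,2.5,0],
    [-3,2.5,0],
    [-3,2.6,0],
    [0,0,2],
    [0,0,4],
    [0,0,4],
    [0,0,4],
    [0,0,3.5],
    [0,0,2],
    [0,0,0],
  ],
  turn=[
    [0,0,0],
    [0,0,0],
    [0,0,0],
    [0,0,0],
    [0,0,0],
    [0,0,0],
    [0,0,0],
    [0,0,0],
    [0,0,0],
    [0,0,0],
    [0,0,0],
  ],
)

```text
time: 9.18
eef_pos: [0.3583, 0.2537, 0.1034]
orientation: [180.0, 0.1, 18.9]
ft_force: [0.8, 0.7, -0.3]
finger_gap: 0.0163
finger_force: 78.4
```

Run:
```python
from h import *
o=robot.observe();print(o['eef_pos'],o['orientation'],o['time'])
M=rot(o['orientation'])
d=M.T@(np.array([.556,.3255,o['eef_pos'][2]])-o['eef_pos'])*100;print('bar in tool cm',d)
cw=optics.calibration('wrist')
# predicted crosspiece rear/front edge & prong tips rows from nominal grasp (lifter z = .0046 below tcp)
f=lambda x,y,z:o['eef_pos']+M@np.array([x,-y,-(z-.0046)])
for p in((.054,0,.016),(.062,0,.016),(-.065,0,.024)):print(p,proj(cw,f(*p)))
I=optics.grab_frame('wrist');cv2.imwrite('pics/w4.png',I)
g=cv2.cvtColor(I,6);print(g[130:185:1,272].tolist())
S=optics.grab_frame('side');cv2.imwrite('pics/s4.png',S);cs=optics.calibration('side')
t=[proj(cs,f(.124,s*.014,.015)) for s in(1,-1)];print('tips pred',t)
u,v=np.mean(t,0).astype(int);cv2.imwrite('pics/s4c.png',cv2.resize(S[v-75:v+75,u-90:u+110],None,fx=4,fy=4,interpolation=2));print(u-90,v-75)
```

```text
[0.35830805 0.25374862 0.1033835 ] [1.79971809e+02 1.45923526e-01 1.89303205e+01] 9.175
bar in tool cm [21.02763082 -0.37355202 -0.05373806]
(0.054, 0, 0.016) (np.float64(273.22269433619493), np.float64(168.89455140929962))
(0.062, 0, 0.016) (np.float64(273.24627499816097), np.float64(146.8709791631805))
(-0.065, 0, 0.024) (np.float64(272.98347191380515), np.float64(434.67193986890413))
[110, 111, 110, 110, 112, 108, 109, 107, 110, 109, 108, 107, 107, 108, 103, 93, 74, 62, 63, 69, 77, 82, 83, 86, 85, 83, 87, 82, 85, 85, 83, 84, 83, 88, 85, 83, 83, 81, 72, 57, 41, 35, 32, 32, 34, 35, 37, 38, 38, 38, 38, 36, 40, 37, 38]
tips pred [(np.float64(221.85216865561807), np.float64(338.02175833052365)), (np.float64(226.1462427744675), np.float64(325.0992987852972))]
133 256
```

View pics/s4c.png

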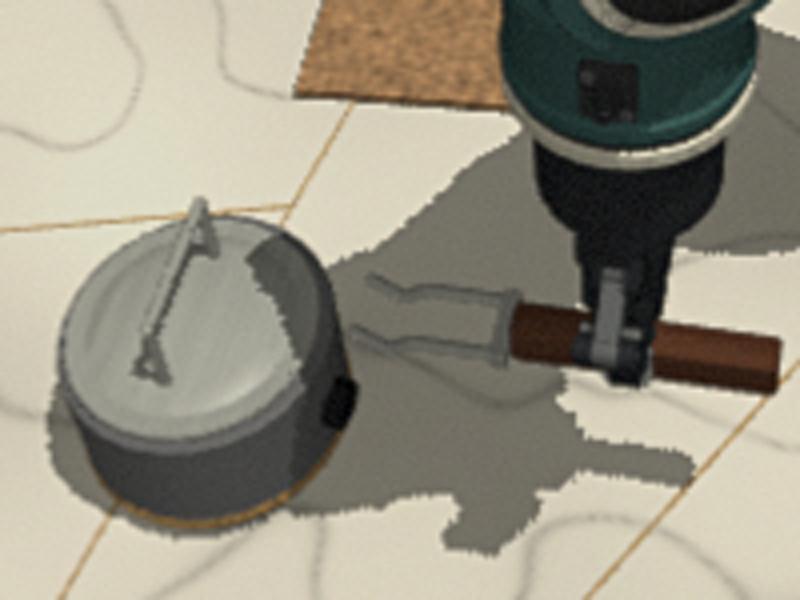

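The side crop shows the prong tips at (355,328) and (370,276) in the crop, matching the prediction, and the lifter level and in line with the loop. The wrist's crosspiece edges agree to within 1 mm. Now I enter the loop.

Request:
play_rows(
  travel=[
    [0,-0.37,0],
    [1,0,0],
    [1.5,0,0],
    [1.5,0,0],
    [1.5,0,0],
    [1.5,0,0],
    [1.5,0,0],
    [1,0,0],
    [0.5,0,0],
    [0,0,0],
  ],
  turn=[
    [0,0,0],
    [0,0,0],
    [0,0,0],
    [0,0,0],
    [0,0,0],
    [0,0,0],
    [0,0,0],
    [0,0,0],
    [0,0,0],
    [0,0,0],
  ],
)

```text
time: 10.52
eef_pos: [0.4518, 0.2913, 0.1042]
orientation: [-180.0, 0.0, 19.1]
ft_force: [-0.2, -0.9, -1.6]
finger_gap: 0.0165
finger_force: 78.4
```

Run:
```python
from h import *
o=robot.observe();print(o['eef_pos'],o['orientation'],o['time'],o['ft_force'])
M=rot(o['orientation'])
print('bar in tool cm',M.T@(np.array([.556,.3255,o['eef_pos'][2]])-o['eef_pos'])*100)
S=optics.grab_frame('side');W=optics.grab_frame('wrist')
im=np.zeros((600,800,3),np.uint8);im[:,:400]=cv2.resize(S[290:395,140:210],(400,600),interpolation=2);im[:300,400:]=cv2.resize(W[0:150,170:370],(400,300))
T=optics.grab_frame('top');im[300:,400:]=cv2.resize(T[165:240,120:220],(400,300),interpolation=2)
cv2.imwrite('pics/s5.png',im)
```

```text
[0.45183653 0.29134922 0.10421752] [-1.79992056e+02  1.29734811e-02  1.90745160e+01] 10.525 [-0.15515809 -0.88450515 -1.64682554]
bar in tool cm [ 1.09604696e+01  1.76465716e-01 -2.50624561e-03]
```

View pics/s5.png

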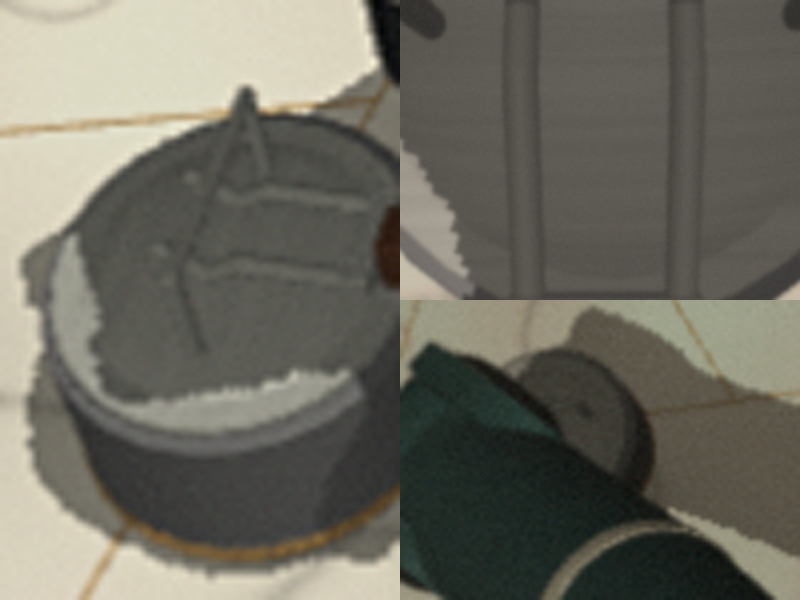

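The prongs pass under the bar, with both tips beyond it (crop pixels (190,178) and (160,250)) and the uprights clear on each side. Now I raise.

Request:
play_rows(
  travel=[
    [0,0.15,-0.4],
    [0,0,-0.5],
    [0,0,-0.4],
    [0,0,-0.3],
    [0,0,-0.2],
    [0,0,-0.2],
    [0,0,-0.2],
    [0,0,-0.3],
    [0,0,-0.5],
    [0,0,-0.5],
    [0,0,0],
    [0,0,0],
  ],
  turn=[
    [0,0,0],
    [0,0,0],
    [0,0,0],
    [0,0,0],
    [0,0,0],
    [0,0,0],
    [0,0,0],
    [0,0,0],
    [0,0,0],
    [0,0,0],
    [0,0,0],
    [0,0,0],
  ],
)

```text
time: 12.18
eef_pos: [0.4523, 0.2898, 0.1393]
orientation: [-180.0, 0.0, 19.1]
ft_force: [0.1, -0.0, -1.9]
finger_gap: 0.0163
finger_force: 78.2
```

Request:
play_rows(
  travel=[
    [0,0,-0.3],
    [0,0,-0.6],
    [0,0,-1],
    [0,0,-1],
    [0,0,-1],
    [0,0,-1],
    [0,0,-1],
    [0,0,-1],
    [0,0,-0.6],
    [0,0,-0.3],
    [0,0,0],
    [0,0,0],
  ],
  turn=[
    [0,0,0],
    [0,0,0],
    [0,0,0],
    [0,0,0],
    [0,0,0],
    [0,0,0],
    [0,0,0],
    [0,0,0],
    [0,0,0],
    [0,0,0],
    [0,0,0],
    [0,0,0],
  ],
)

```text
time: 13.68
eef_pos: [0.4522, 0.2898, 0.217]
orientation: [-180.0, 0.0, 19.1]
ft_force: [-0.6, -0.1, -1.7]
finger_gap: 0.0166
finger_force: 78.2
```

Run:
```python
from h import *
o=robot.observe();print(o['eef_pos'],o['orientation'],o['time'],o['ft_force'],o['torque'])
M=rot(o['orientation']);a=np.radians(o['orientation'][2]);t=np.array([.610,.032])-.11*np.array([np.cos(a),np.sin(a)]);print(t)
print('to trivet, tool cm',M.T@(np.r_[t,o['eef_pos'][2]]-o['eef_pos'])*100)
S=optics.grab_frame('side');W=optics.grab_frame('wrist')
im=np.zeros((600,800,3),np.uint8);im[:,:500]=cv2.resize(S[240:390,130:255],(500,600),interpolation=2);im[:225,500:]=cv2.resize(W[0:150,170:370],(300,225))
cv2.imwrite('pics/s6.png',im)
```

```text
[0.45223227 0.2897798  0.21700131] [-1.79997569e+02  3.21151942e-02  1.90698915e+01] 13.675 [-0.61291084 -0.08499836 -1.66493731] [-0.03515178  0.09322117 -0.02746808]
[ 0.50603672 -0.00393934]
to trivet, tool cm [-4.51125915e+00  2.95179106e+01  1.27600524e-03]
```

View pics/s6.png

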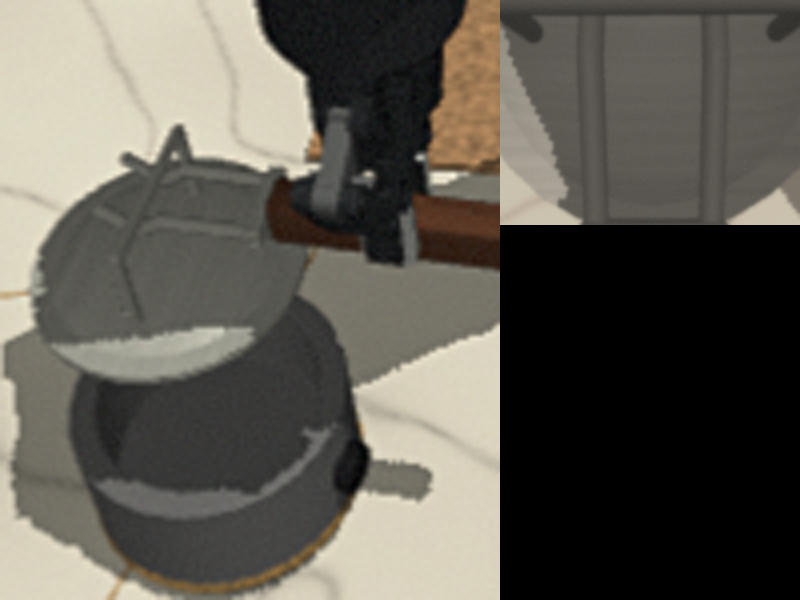

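The lid hangs from the saddle with its bar seated on both prongs, looking level and well clear of the warmer. I carry it smoothly to above the trivet.

Request:
play_rows(
  travel=[
    [-0.05,0.3,0],
    [-0.1,0.6,0],
    [-0.15,0.9,0],
    [-0.2,1.2,0],
    [-0.2,1.4,0],
    [-0.23,1.5,0],
    [-0.23,1.5,0],
    [-0.23,1.5,0],
    [-0.23,1.5,0],
    [-0.23,1.5,0],
    [-0.23,1.5,0],
    [-0.23,1.5,0],
  ],
  turn=[
    [0,0,0],
    [0,0,0],
    [0,0,0],
    [0,0,0],
    [0,0,0],
    [0,0,0],
    [0,0,0],
    [0,0,0],
    [0,0,0],
    [0,0,0],
    [0,0,0],
    [0,0,0],
  ],
)

```text
time: 15.28
eef_pos: [0.4794, 0.1405, 0.2173]
orientation: [-180.0, 0.0, 19.1]
ft_force: [0.4, 1.3, -1.6]
finger_gap: 0.0161
finger_force: 78.2
```

Request:
play_rows(
  travel=[
    [-0.22,1.5,0],
    [-0.22,1.5,0],
    [-0.22,1.5,0],
    [-0.22,1.5,0],
    [-0.22,1.5,0],
    [-0.22,1.5,0],
    [-0.22,1.5,0],
    [-0.2,1.4,0],
    [-0.2,1.2,0],
    [-0.1,0.8,0],
    [-0.1,0.5,0],
    [-0.05,0.2,0],
  ],
  turn=[
    [0,0,0],
    [0,0,0],
    [0,0,0],
    [0,0,0],
    [0,0,0],
    [0,0,0],
    [0,0,0],
    [0,0,0],
    [0,0,0],
    [0,0,0],
    [0,0,0],
    [0,0,0],
  ],
)

```text
time: 16.77
eef_pos: [0.5062, -0.0037, 0.2173]
orientation: [-180.0, 0.0, 19.1]
ft_force: [0.1, -0.4, -1.5]
finger_gap: 0.0162
finger_force: 78.3
```

Request:
play_rows(
  travel=[
    [0,0,0],
    [0,0,0.3],
    [0,0,0.7],
    [0,0,1],
    [0,0,1.2],
    [0,0,1.2],
    [0,0,1.2],
    [0,0,1.2],
    [0,0,1.2],
    [0,0,1],
    [0,0,0.7],
    [0,0,0.3],
  ],
  turn=[
    [0,0,0],
    [0,0,0],
    [0,0,0],
    [0,0,0],
    [0,0,0],
    [0,0,0],
    [0,0,0],
    [0,0,0],
    [0,0,0],
    [0,0,0],
    [0,0,0],
    [0,0,0],
  ],
)

```text
time: 18.27
eef_pos: [0.5062, -0.0036, 0.1169]
orientation: [-180.0, 0.0, 19.1]
ft_force: [-0.6, 0.3, -2.1]
finger_gap: 0.0163
finger_force: 78.3
```

Run:
```python
from h import *
o=robot.observe();print(o['eef_pos'],o['orientation'],o['time'],o['ft_force'],o['torque'])
M=rot(o['orientation']);a=np.radians(o['orientation'][2]);t=np.array([.610,.032])-.11*np.array([np.cos(a),np.sin(a)])
print('to trivet, tool cm',M.T@(np.r_[t,o['eef_pos'][2]]-o['eef_pos'])*100)
S=optics.grab_frame('side');W=optics.grab_frame('wrist');cs=optics.calibration('side')
cv2.imwrite('pics/s7full.png',S);cv2.imwrite('pics/w7.png',W)
cv2.imwrite('pics/s7.png',cv2.resize(S[170:320,160:360],(800,600),interpolation=2))
```

```text
[ 0.50617166 -0.00359376  0.11690505] [-1.79987674e+02  1.47169432e-02  1.90742707e+01] 18.275 [-0.57824883  0.260086   -2.07189661] [-0.05032703  0.14238201 -0.00894937]
to trivet, tool cm [-2.40466365e-02  2.90914553e-02 -8.19397756e-08]
```

View pics/s7.png

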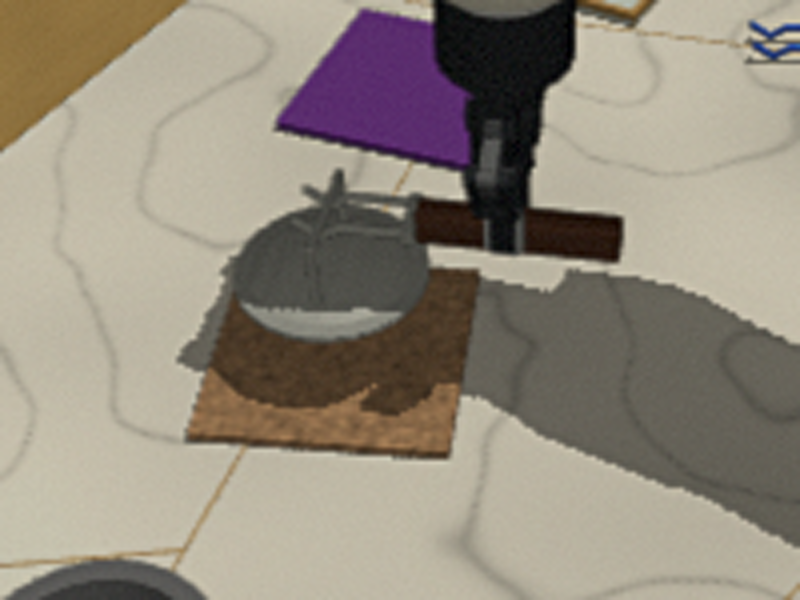

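The lid hangs level over the trivet, around crop (330,270), with the trivet corners at (190,440), (450,455) and (480,270). That was my tenth picture, so the rest goes by numbers. Lowering gently.

Request:
play_rows(
  travel=[
    [0,0,0.4],
    [0,0,0.8],
    [0,0,1],
    [0,0,1],
    [0,0,0.9],
    [0,0,0.6],
    [0,0,0.3],
    [0,0,0.2],
    [0,0,0.1],
    [0,0,0.1],
    [0,0,0.1],
    [0,0,0.1],
  ],
  turn=[
    [0,0,0],
    [0,0,0],
    [0,0,0],
    [0,0,0],
    [0,0,0],
    [0,0,0],
    [0,0,0],
    [0,0,0],
    [0,0,0],
    [0,0,0],
    [0,0,0],
    [0,0,0],
  ],
)

```text
time: 19.88
eef_pos: [0.5062, -0.0037, 0.0613]
orientation: [-180.0, -0.0, 19.1]
ft_force: [-0.1, -0.1, -0.9]
finger_gap: 0.0163
finger_force: 78.3
```

Request:
play_rows(
  travel=[
    [0,0,0.1],
    [0,0,0.1],
    [0,0,0.1],
    [0,0,0.1],
    [0,0,0.1],
    [0,0,0.1],
    [0,0,0.2],
    [0,0,0.2],
    [0,0,0.2],
    [0,0,0.2],
    [0,0,0],
    [0,0,0],
  ],
  turn=[
    [0,0,0],
    [0,0,0],
    [0,0,0],
    [0,0,0],
    [0,0,0],
    [0,0,0],
    [0,0,0],
    [0,0,0],
    [0,0,0],
    [0,0,0],
    [0,0,0],
    [0,0,0],
  ],
)

```text
time: 21.38
eef_pos: [0.5062, -0.0036, 0.0473]
orientation: [-180.0, 0.0, 19.1]
ft_force: [-0.0, 0.0, -0.5]
finger_gap: 0.0163
finger_force: 78.4
```

Run:
```python
from h import *
o=robot.observe();print(o['eef_pos'],o['orientation'],o['time'],o['ft_force'],o['torque'])
S=optics.grab_frame('side');cv2.imwrite('pics/s8.png',S);cs=optics.calibration('side')
g=cv2.cvtColor(S,cv2.COLOR_BGR2HSV)
# lid silhouette: grey pixels inside the trivet area, front edge
u0=proj(cs,[.61,.032,.019]);print('lid pred centre',u0)
for a in (60,90,120,150):
    e=lambda z,r:proj(cs,[.61+r*np.cos(np.radians(a)),.032+r*np.sin(np.radians(a)),z])
    u,v=e(.016,.06);s=g[int(v)-8:int(v)+14,int(round(u)),1];print(a,u,v,s.tolist())
```

```text
[ 0.50622542 -0.00360747  0.04730005] [-1.79993966e+02  4.36656527e-04  1.90704676e+01] 21.375 [-0.01011719  0.03050436 -0.53545262] [ 0.01845272  0.03119988 -0.03642262]
lid pred centre (np.float64(244.39270643951392), np.float64(253.71705589192695))
60 222.7929067409597 263.71571136538523 [20, 24, 21, 20, 21, 18, 19, 18, 20, 57, 121, 130, 129, 124, 120, 121, 120, 120, 121, 121, 120, 118]
90 231.00622331168847 270.0892115555239 [16, 28, 28, 20, 18, 24, 20, 19, 50, 137, 121, 119, 123, 122, 122, 121, 120, 124, 130, 92, 33, 31]
120 243.19124092235108 272.25954848903706 [21, 24, 20, 23, 23, 21, 19, 21, 32, 131, 121, 123, 121, 123, 123, 122, 126, 131, 75, 30, 34, 34]
150 255.74248893098317 269.49852787422356 [22, 25, 28, 24, 21, 24, 20, 20, 47, 119, 128, 123, 126, 120, 119, 123, 122, 125, 119, 120, 124, 133]
```

The lid rests on the trivet: the wrist moment dropped and its rim is within a pixel of the predicted place. Next I lower the prongs off the bar and draw them straight back.

Request:
play_rows(
  travel=[
    [0,0,0.3],
    [0,0,0.4],
    [0,0,0],
    [-0.5,0,0],
    [-1,0,0],
    [-1.2,0,0],
    [-1.2,0,0],
    [-1.5,0,0],
    [-1.5,0,0],
    [-1.5,0,0],
    [-1.5,0,0],
    [-1.5,0,0],
  ],
  turn=[
    [0,0,0],
    [0,0,0],
    [0,0,0],
    [0,0,0],
    [0,0,0],
    [0,0,0],
    [0,0,0],
    [0,0,0],
    [0,0,0],
    [0,0,0],
    [0,0,0],
    [0,0,0],
  ],
)

```text
time: 22.92
eef_pos: [0.3975, -0.0412, 0.0403]
orientation: [-180.0, -0.0, 19.1]
ft_force: [0.8, -0.2, -0.7]
finger_gap: 0.0163
finger_force: 78.4
```

Request:
play_rows(
  travel=[
    [-1,0,0],
    [-0.6,0,0],
    [0,0,-2],
    [0,0,-3],
    [0,2,0],
    [0,3,0],
    [0,3,0],
    [0,3,0],
    [0,3,0],
    [0,2,0],
    [0,1,0],
    [0,0,0],
  ],
  turn=[
    [0,0,0],
    [0,0,0],
    [0,0,0],
    [0,0,0],
    [0,0,0],
    [0,0,0],
    [0,0,0],
    [0,0,0],
    [0,0,0],
    [0,0,0],
    [0,0,0],
    [0,0,0],
  ],
)

```text
time: 24.42
eef_pos: [0.4389, -0.2066, 0.0902]
orientation: [-180.0, 0.0, 19.1]
ft_force: [0.3, 0.3, -1.2]
finger_gap: 0.0162
finger_force: 78.4
```

Run:
```python
from h import *
o=robot.observe();print(o['eef_pos'],o['orientation'],o['time'],o['ft_force'],o['torque'])
S=optics.grab_frame('side');cv2.imwrite('pics/s9.png',S);T=optics.grab_frame('top');cv2.imwrite('pics/t9.png',T)
for n,I in(('side',S),('top',T)):
    c=optics.calibration(n);g=cv2.cvtColor(I,cv2.COLOR_BGR2HSV)[:,:,1]
    for a in range(0,360,45):
        l=[]
        for r in np.arange(.045,.08,.002):
            u,v=proj(c,[.61+r*np.cos(np.radians(a)),.032+r*np.sin(np.radians(a)),.021 if n=='top' else .016]);l.append(int(g[int(round(v)),int(round(u))]))
        print(n,a,l)
```

```text
[ 0.43885107 -0.20658205  0.0901617 ] [-1.79975842e+02  4.11430447e-03  1.90611074e+01] 24.425 [ 0.26801363  0.32362283 -1.20013988] [ 0.05833971 -0.00479098  0.01374839]
side 0 [22, 17, 25, 25, 19, 20, 20, 19, 19, 97, 125, 125, 121, 122, 122, 125, 125, 133]
side 45 [21, 20, 20, 23, 23, 23, 19, 21, 47, 124, 125, 122, 119, 119, 122, 120, 126, 127]
side 90 [19, 19, 19, 18, 18, 20, 20, 49, 49, 132, 132, 123, 122, 121, 120, 126, 120, 120]
side 135 [20, 25, 25, 21, 21, 20, 20, 18, 115, 115, 125, 122, 122, 121, 121, 123, 123, 123]
side 180 [24, 24, 23, 21, 19, 21, 18, 117, 117, 128, 126, 121, 127, 121, 119, 123, 126, 127]
side 225 [25, 22, 22, 23, 19, 21, 21, 19, 91, 120, 120, 120, 120, 125, 125, 126, 127, 126]
side 270 [23, 22, 20, 21, 21, 22, 22, 17, 17, 113, 113, 113, 131, 131, 125, 125, 94, 91]
side 315 [20, 21, 21, 24, 24, 18, 18, 20, 20, 75, 75, 125, 125, 128, 128, 109, 120, 31]
top 0 [42, 39, 47, 47, 41, 41, 63, 119, 119, 134, 136, 134, 134, 134, 139, 132, 132, 100]
top 45 [42, 39, 37, 44, 44, 47, 64, 111, 126, 137, 131, 131, 131, 132, 132, 132, 115, 100]
top 90 [43, 43, 43, 43, 44, 44, 76, 118, 118, 134, 135, 135, 127, 127, 133, 133, 133, 126]
top 135 [43, 44, 44, 36, 36, 40, 42, 62, 103, 124, 129, 129, 129, 134, 134, 135, 135, 122]
top 180 [37, 37, 41, 48, 48, 39, 44, 44, 75, 123, 123, 132, 132, 136, 129, 129, 136, 132]
top 225 [35, 36, 36, 40, 40, 44, 47, 47, 74, 74, 133, 133, 134, 134, 134, 136, 136, 134]
top 270 [47, 39, 39, 44, 37, 37, 35, 72, 72, 113, 133, 133, 134, 134, 135, 136, 136, 134]
top 315 [44, 41, 43, 38, 40, 51, 51, 88, 88, 127, 134, 133, 130, 130, 124, 124, 133, 133]
```

The lid is centred on the trivet to about 2 mm and undisturbed. Now I lay the lifter down.

Request:
play_rows(
  travel=[
    [0,0,1],
    [0,0,2],
    [0,0,2],
    [0,0,1.5],
    [0,0,1],
    [0,0,0.5],
    [0,0,0.2],
    [0,0,0.1],
    [0,0,0.1],
    [0,0,0.1],
    [0,0,0],
    [0,0,0],
  ],
  turn=[
    [0,0,0],
    [0,0,0],
    [0,0,0],
    [0,0,0],
    [0,0,0],
    [0,0,0],
    [0,0,0],
    [0,0,0],
    [0,0,0],
    [0,0,0],
    [0,0,0],
    [0,0,0],
  ],
)

```text
time: 26.02
eef_pos: [0.4389, -0.2068, 0.0053]
orientation: [-180.0, 0.0, 19.1]
ft_force: [-0.4, 0.1, -0.5]
finger_gap: 0.0162
finger_force: 78.4
```

Request:
play_rows(
  travel=[
    [0,0,0.05],
    [0,0,0.03],
    [0,0,0],
  ],
  turn=[
    [0,0,0],
    [0,0,0],
    [0,0,0],
  ],
  grip_force=20,
)

```text
time: 26.4
eef_pos: [0.4389, -0.2068, 0.0047]
orientation: [180.0, 0.0, 19.1]
ft_force: [-1.6, 1.4, 5.5]
finger_gap: 0.0161
finger_force: 79.4
```

Request:
play_rows(
  travel=[
    [0,0,0],
    [0,0,0],
    [0,0,0],
    [0,0,0],
    [0,0,0],
    [0,0,0],
    [0,0,-1],
    [0,0,-3],
    [0,0,-5],
    [0,0,-5],
    [0,0,-5],
    [0,0,-1],
  ],
  turn=[
    [0,0,0],
    [0,0,0],
    [0,0,0],
    [0,0,0],
    [0,0,0],
    [0,0,0],
    [0,0,0],
    [0,0,0],
    [0,0,0],
    [0,0,0],
    [0,0,0],
    [0,0,0],
  ],
  hand=1,
)

```text
time: 27.9
eef_pos: [0.4399, -0.2072, 0.208]
orientation: [179.8, -0.2, 19.1]
ft_force: [0.5, -0.5, -1.2]
finger_gap: 0.0858
finger_force: 0.0
```

Run:
```python
from h import *
o=robot.observe();print(o['eef_pos'],o['orientation'],o['time'],o['ft_force'],o['finger_gap'],o['joint_vel'].round(2))
c=optics.calibration('wrist');I=optics.grab_frame('wrist');cv2.imwrite('pics/w10.png',I)
m=cv2.inRange(cv2.cvtColor(I,cv2.COLOR_BGR2HSV),np.array((0,60,10)),np.array((18,255,130)))
for k in cv2.findContours(m,0,1)[0]:
    if cv2.contourArea(k)>400:
        r=cv2.minAreaRect(k);print([np.round(x,1) for x in r],[onz(c,*p,.024).round(4).tolist() for p in cv2.boxPoints(r)])
```

```text
[ 0.43993669 -0.2071725   0.20797496] [ 1.79769474e+02 -1.68405479e-01  1.90716923e+01] 27.9 [ 0.48438071 -0.47670148 -1.2344948 ] 0.08576430556842907 [ 1.08 -3.25 -0.09 -1.98 -3.15  7.34  2.82]
[array([270.5, 182.5]), array([ 19., 125.]), np.float64(0.0)] [[0.3753, -0.2184, 0.024], [0.4877, -0.1807, 0.024], [0.493, -0.1963, 0.024], [0.3813, -0.2358, 0.024]]
[array([543. ,  48.5]), array([32., 69.]), np.float64(-0.0)] [[0.5892, -0.3826, 0.024], [0.6343, -0.3545, 0.024], [0.6425, -0.3785, 0.024], [0.5979, -0.4079, 0.024]]
```

The lifter lies flat where released and stayed behind when the gripper rose. I let the arm settle and hand the job in.

Request:
play_rows(
  travel=[
    [0,0,0],
    [0,0,0],
    [0,0,0],
    [0,0,0],
  ],
  turn=[
    [0,0,0],
    [0,0,0],
    [0,0,0],
    [0,0,0],
  ],
)

```text
time: 28.45
eef_pos: [0.4387, -0.2067, 0.204]
orientation: [-179.9, 0.0, 19.1]
ft_force: [-0.0, 0.4, -0.5]
finger_gap: 0.0855
finger_force: 0.0
```

```bash
python3 -c "
from workcell import ticket
print(ticket.finish_job())"
```

```text
the job is handed in; nothing more can be done
None
```

I handed the job in at 28.5 s of the 72 s allowed: the lid is on the cork trivet, about 2 mm from its middle, and the lifter lies flat on bare marble clear of everything; the hand-in gave no verdict.

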